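# Close the canister with its double lid, then lift off the outer cover

## Task

Pick up the double lid that stands on the worktop by the inner lid's middle grip, so that the outer cover comes along resting on it, and lower it gently into the mouth of the open canister until the inner lid is fully home, then let go of it. Next take the outer cover by one of its two fins and lift it off alone, as it is to be washed: the inner lid stays shut in the canister, undisturbed. Finish while still holding the cover in the gripper, level and about 10 cm above where it sat on the canister; do not put it down, leave the canister standing where it is, and do not disturb the mug, tea box, pepper mill and spice jar.

Things in the scene. Friction and masses are not known exactly. Their poses are not given: they have to be found in the camera images.
- canister: loose round open-topped steel canister, 120 mm across, 95 high, wall 4 mm, inside 112 mm across; about 0.7 kg; origin at the centre of its underside, z up. It stands either left or right of the double lid
- canister_rim (a point): centre of the canister's mouth, level with its rim (95 mm above the worktop)
- inner_lid: inner lid, steel, 0.28 kg: plug 104 mm across, 16 deep, tapering to 92 mm at its foot; flange 120 mm across, 6 thick, that rests on the canister's rim; wooden paddle grip in the middle, 24 mm (x) by 14 mm (y), top 72 mm above the plug's foot. Origin at the centre of the foot, z up. Starts standing on its plug on the worktop with the cover resting on it
- inner_foot (a point): same point as the inner lid's origin (centre of the plug's foot); it lies 16 mm below canister_rim when the inner lid is fully home
- inner_grip (a point): centre of the exposed part of the paddle grip, half-way up, 49 mm above the plug's foot; the grip stands 47 mm above the cover's plate. Pinch it across its 14 mm thickness, along the inner lid's y; x, y, z as the inner lid
- cover: outer cover, steel, 0.16 kg: cap 134 mm across, 8 high, plate 3 thick, with a 38 mm hole through which the paddle grip sticks out; lies loosely on the inner lid's flange, its short skirt round the flange with about 3 mm play. Two upright wooden fins beside the hole. Origin at the centre of the skirt's underside, z up, x through both fins; at the start within 0.15 rad of the inner lid's x
- cover_mid (a point): same point as the cover's origin (centre of the skirt's underside); 17 mm above the plug's foot while the cover rests on the inner lid
- fin_a (a point): centre of one fin of the cover, half-way up, 43 mm from the cover's centre towards its +x; each fin is 30 mm long (x), 10 mm thick (y) and stands 32 mm above the plate. Pinch it across its thickness, along the cover's y
- fin_b (a point): centre of the other, equal fin, 43 mm from the cover's centre towards its -x
- tea_box: bystander: black cardboard tea box 73x144x67 mm behind the work; origin at the centre of its underside
- white_mug: bystander: plain white mug 90x121x95 mm behind the work, at the right; to the right of it a wall cabinet and rack hang over the worktop (beyond y = -0.25 and x = 0.4): keep the arm clear of them; origin at the centre of its underside
- pepper_mill: bystander: turned wooden pepper mill 58 mm across, 170 high, behind the work; origin at the centre of its underside
- spice: bystander: spice jar with a yellow-brown cap, 46 mm across, 98 high, behind the work; origin at the centre of its underside
There are look-alikes about, which are no part of the job. What is shaped like the inner_lid but orange or pink is not meant.

How it is judged:
By the outcome, as a careful person would: the job done as asked, in the order asked, and still so for the second after the job is handed in, while the arm keeps its last pose, push and grip.
It also fails if it takes over 61 s, if anything falls off the work surface, if the arm or the gripper's body presses on something with over 40 N, if the wrist force passes 120 N, or if a joint passes its speed limit or range.

## Robot

A 7-joint arm with a two-finger parallel gripper is mounted at the origin on a cart in front of the work surface, level with it; the furniture and walls round the work are solid. World frame = base frame: x ahead of the robot, y to its left, z up, the work surface at z = 0. Lengths are in m, angles in rad, forces in N, time in s.
With the tool pointing down it reaches from about 0.4 to 0.85 m from the base axis. Payload 10.4 kg.
Tool frame: the origin (TCP) lies midway between the tips of the shut fingers; the grasp point (between the pads) lies 19 mm behind it (r.grasp_offset is the distance from the TCP to the grasp point, in m); z points along the fingers, y is the line along which they close (so a half turn about z gives the same grasp; the last joint's range is limited). The gripper opens to 87 mm and grips with 3 to 60 N. Pads are 19 mm wide; open, the fingers measure 117 mm over their backs; the gripper's body (75 mm by 190 mm) begins 51 mm behind the grasp point.
Start: joints at [1.259, 0.332, -0.065, 1.46, 0.022, 1.35, -0.088], TCP at [0.178, -0.599, 0.223] pointing down, gripper open.
Joint ranges: [-2.6, 2.6], [-0.5, 2.12], [-1.47, 1.34], [0.16, 2.42], [-1.27, 4.41], [0.06, 2.06], [-2.6, 2.6]. Speed limits (rad/s): [2.22, 2.22, 2.79, 2.79, 3.14, 3.14, 3.14].

## Interface

Orientations are given as a unit quaternion [x, y, z, w].
In Python, from bench import r gives the robot as it stands.
- The arm moves only by the tool drive_tool, never from a script. Its argument "moves" is a list that holds one entry, the list of rows, each a list of 7 numbers: the shift along the tool's x, y, z in m, then the turn, a rotation vector about the tool's x, y, z in rad, then the opening, from 0 (shut) to 1 (fully open). In form: [[[tx, ty, tz, ax, ay, az, jaw], ...]]. A call has 1 to 10 rows; each row shifts and turns the commanded pose from where the row before left it, along the tool's axes as they then stand; what a row does not reach is not made up. A row lasts 1/10 s, in which the tool goes at most 50 mm and 8.59 degrees, less where a joint would pass 70% of its speed; a pose out of reach is approached as far as the arm can. A call is refused whole if a number of a shift passes 0.05 or a number of a turn 0.15, either way. A call with a gripper value outside its range is refused whole. The fingers move at their own pace and stop on an object; "squeeze" is the grip in N (left out, the last holds). Time passes only in rows, so rows that do not move let the fingers close. It gives the time, the measured TCP pose, the force, the opening and the grip force at its end, in the units of the state.
- r.read_state(): the state, without advancing time (a new reading comes with each control period).
- r.camera(name): name is "scene" or "top" or "wrist"; returns the picture (420x560x3 uint8, red, green, blue); there is no depth.
- r.camera_info(name): a dict with "mtx" (3x3 intrinsics, pixels), "rvec" (rotation vector, rad) and "tvec" (3), from world to camera coordinates, as OpenCV has them; the wrist camera has in their place "T_tool_cam" (4x4, takes a point from camera to tool coordinates, whose origin is the TCP and whose axes are the flange's). Camera axes: x right, y down, z forward; pixel columns grow to the right and rows downward; lengths in m; the calibration is good to about 2 mm. A picture is of the moment at which its call begins: read the wrist's pose just before it. camera_info takes no time and is no camera call.
- r.close_job(): hands the job in; it is judged then, once.
Trained networks look in the newest picture that a camera, given by its name, has taken for a name from the list of things; names that differ only in an ending like _2 or _b are one class to them, and where a whole thing is asked for, a point or a joint stands for the part that bears it (a point fixed in the world has none). Each returns a list of dicts, best first, with "conf" (0 to 1); they miss things now and then, are a little off and sometimes report something else, mostly with a low value. They report only what shows in the picture. A call takes as long as a camera call. They do not tell look-alikes from the thing itself.
- r.find_in(camera, query): "bbox" ([left, top, right, bottom] in pixels, round what is visible of it).
- r.place_of(camera, query): "at" ([column, row] in pixels: a listed point, or the origin of a listed thing).
The state is a dict: "time": time; "joint_positions": joint angles; "joint_vel": joint speeds; "joint_torque": joint torques, N m; "ee_pos": TCP position; "eef_rot": TCP orientation; "ft_force": force on the tool from outside, world axes, zero at the start; "torque": the same for the moment, N m; "width": finger opening in m; "grip_force": force on a finger pad.
Only numpy, scipy, OpenCV 4.12 (cv2) and the standard library are available. Lean on these libraries where they do the work, as an engineer would, in place of code of your own. Each camera call takes 0.05 s, during which the arm holds its last target. There are 200 camera calls.

## Working session

There is one attempt and no reset: what is moved stays moved. The work goes in short steps, Python scripts to look and compute and a tool call to move; the robot and the scene stay as the last step left them, time stands still between calls to the robot, and variables do not carry over. Pictures are saved under pics/ and viewed, at most 10 in all, crops included, and the job is handed in when it is done.

Besides the shell and the picture viewer there is one more tool, called after ">>>" by a JSON object that holds its "op" and its "data", one argument or row to a line. drive_tool: Moves the arm, as the interface text tells. Its arguments: {"type":"object","properties":{"moves":{"type":"array"},"squeeze":{"type":"number"}},"required":["moves"]}

```bash
mkdir -p pics; ls
cat > h.py <<'E'
import numpy as np, cv2
from scipy.spatial.transform import Rotation as R
from bench import r
def save(n,im): cv2.imwrite(f'pics/{n}.png',im[:,:,::-1])
def cam(c,s=None):
    i=r.camera_info(c); K=np.array(i['mtx'])
    if 'rvec' in i:
        Rm=cv2.Rodrigues(np.array(i['rvec'],float))[0]; t=np.array(i['tvec'],float).ravel(); return K,Rm,t
    s=s or r.read_state(); T=np.eye(4);T[:3,:3]=R.from_quat(s['eef_rot']).as_matrix();T[:3,3]=s['ee_pos']
    W=np.linalg.inv(T@np.array(i['T_tool_cam'])); return K,W[:3,:3],W[:3,3]
def onz(C,px,z):
    K,Rm,t=C; d=Rm.T@np.linalg.inv(K)@np.array([px[0],px[1],1.]); o=-Rm.T@t; return o+d*(z-o[2])/d[2]
def proj(C,p):
    K,Rm,t=C; q=K@(Rm@np.array(p)+t); return q[:2]/q[2]
def tri(obs):
    A=np.zeros((3,3));b=np.zeros(3)
    for C,px in obs:
        K,Rm,t=C; d=Rm.T@np.linalg.inv(K)@np.array([px[0],px[1],1.]);d/=np.linalg.norm(d);o=-Rm.T@t
        M=np.eye(3)-np.outer(d,d);A+=M;b+=M@o
    return np.linalg.solve(A,b)
E
cat > a.py <<'E'
from h import *
ims=[]
for c in ['scene','top']:
    im=r.camera(c); ims.append(im); save(c+'0',im)
    for q in ['inner_grip','fin_a','canister_rim','cover_mid','inner_lid','canister']:
        print(c,q,[(np.round(d['at']).tolist(),round(d['conf'],2)) for d in r.place_of(c,q)[:5]])
s=r.read_state();print(s['time'],s['ee_pos'],s['eef_rot'],s['width'],s['ft_force'])
E
python3 a.py
```

```text
pics
scene inner_grip [([363.0, 245.0], 0.97), ([398.0, 204.0], 0.91), ([318.0, 184.0], 0.26)]
scene fin_a [([342.0, 197.0], 0.9), ([322.0, 186.0], 0.59)]
scene canister_rim [([233.0, 230.0], 0.65)]
scene cover_mid [([330.0, 199.0], 0.85)]
scene inner_lid [([402.0, 218.0], 0.73), ([332.0, 198.0], 0.73), ([358.0, 264.0], 0.63), ([330.0, 205.0], 0.47)]
scene canister [([236.0, 263.0], 0.71), ([201.0, 225.0], 0.44)]
top inner_grip [([306.0, 306.0], 0.69), ([372.0, 220.0], 0.63), ([369.0, 238.0], 0.6), ([400.0, 300.0], 0.55)]
top fin_a [([366.0, 240.0], 0.72), ([378.0, 200.0], 0.58), ([297.0, 140.0], 0.3)]
top canister_rim [([218.0, 207.0], 0.95), ([206.0, 130.0], 0.62)]
top cover_mid [([379.0, 200.0], 0.72), ([372.0, 220.0], 0.66)]
top inner_lid [([304.0, 304.0], 0.63)]
top canister [([223.0, 211.0], 0.7)]
0.7 [ 0.17803493 -0.59912788  0.22259457] [9.89592418e-01 1.43898723e-01 2.38737444e-05 5.13267975e-05] 0.08691476583986593 [-1.08769163  0.0396656   0.36682163]
```

View pics/scene0.png

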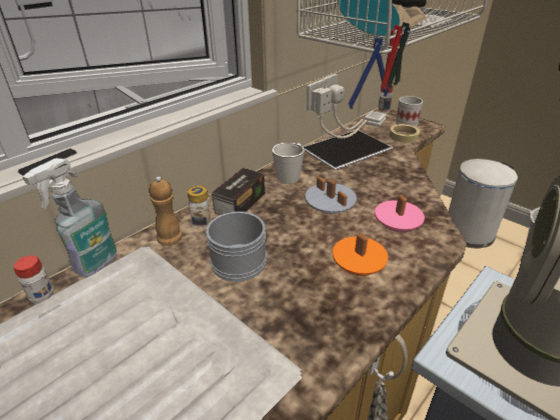

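View pics/top0.png

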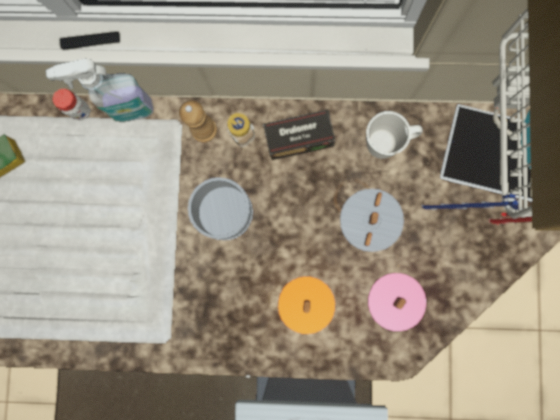

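Candidates: orange lid at scene (360,250) / top (306,305), and pink lid at scene (400,212) / top (398,302). Both are excluded by colour. The steel double lid with three wooden uprights is at scene (331,195) / top (373,219), so that is the one I want. The canister is to its left at top (220,208). I'll check the choice in a close crop and measure.

```bash
cat > b.py <<'E'
from h import *
a=cv2.imread('pics/scene0.png')[160:230,290:390];b=cv2.imread('pics/top0.png')[180:260,325:425]
f=lambda i:cv2.resize(i,(400,400),interpolation=cv2.INTER_CUBIC)
cv2.imwrite('pics/crop0.png',np.hstack([f(a),f(b)]))
S,T=cam('scene'),cam('top')
print('cams',-S[1].T@S[2],-T[1].T@T[2],T[0][0,0])
for z,px in [(.05,(374,218)),(.036,(378,200)),(.036,(369,239))]: print(z,onz(T,px,z))
print('rim',onz(T,(220,208),.095),onz(S,(236,232),.095), tri([(T,(220,208)),(S,(236,232))]))
print('grip tri',tri([(T,(374,218)),(S,(332,187))]))
# plate ellipse fit in top by colour, inside rim
im=cv2.imread('pics/top0.png');hsv=cv2.cvtColor(im,cv2.COLOR_BGR2HSV)
print(hsv[215,355],hsv[200,225],hsv[205,395])
m=cv2.inRange(hsv,(95,25,90),(125,140,255));m=cv2.morphologyEx(m,cv2.MORPH_CLOSE,np.ones((9,9)))
for c in cv2.findContours(m,cv2.RETR_EXTERNAL,cv2.CHAIN_APPROX_NONE)[0]:
    if 1200<cv2.contourArea(c)<5000: print(cv2.fitEllipse(cv2.convexHull(c)),cv2.contourArea(c), onz(T,cv2.fitEllipse(c)[0],.025),onz(T,cv2.fitEllipse(c)[0],.095))
print('lid r', T[0][0,0]*.067/(T[2]+T[1]@onz(T,(372,220),.025))[2],'can r',T[0][0,0]*.06/(T[2]+T[1]@onz(T,(220,208),.095))[2])
s=r.read_state();print(r.camera_info('wrist')['T_tool_cam'],R.from_quat(s['eef_rot']).as_matrix(),r.grasp_offset)
E
python3 b.py
```

```text
cams [0.01529837 0.62628346 0.62483744] [0.44050765 0.03030693 1.10624685] 509.0420397178205
0.05 [ 0.54230773 -0.12090837  0.05      ]
0.036 [ 0.58201567 -0.13090584  0.036     ]
0.036 [ 0.4992256  -0.11296306  0.036     ]
rim [0.55003062 0.19337523 0.095     ] [0.54140154 0.20543052 0.095     ] [0.55194749 0.19585867 0.08354692]
grip tri [ 0.54144879 -0.12109276  0.05200223]
[100  16 186] [ 98  16 180] [ 99  14 180]
lid r 31.554379175860916 can r 29.899325112836433
[[-4.95374164e-05 -9.63545689e-01 -2.67543834e-01  7.23342860e-02]
 [ 9.99999880e-01 -1.78242128e-04  4.56773837e-04  4.65962589e-04]
 [-4.87810044e-04 -2.67543780e-01  9.63545582e-01 -1.62176917e-01]
 [ 0.00000000e+00  0.00000000e+00  0.00000000e+00  1.00000000e+00]] [[ 9.58586314e-01  2.84802168e-01  6.20222741e-05]
 [ 2.84802173e-01 -9.58586310e-01 -9.47144166e-05]
 [ 3.24788316e-05  1.08456022e-04 -9.99999994e-01]] 0.0187
```

View pics/crop0.png

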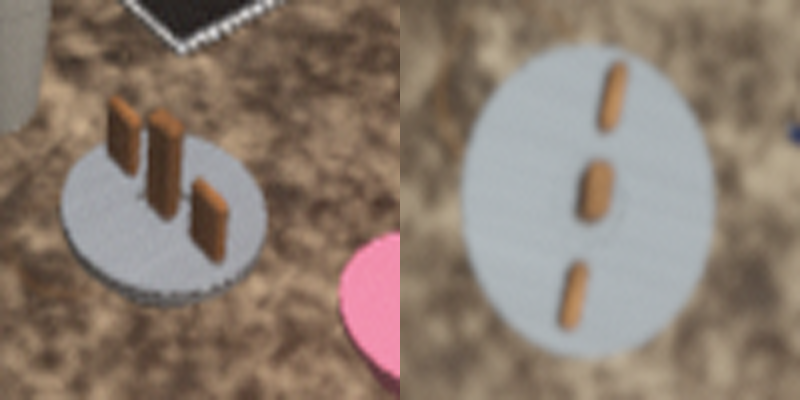

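The crop confirms the steel double lid: the tall grip stands between two fins at scene crop centre (165,165) and top crop (597,190). I'll move in, staying clear of the cabinet corner.

>>> {"op": "drive_tool", "data": {
  "moves": [
    [[0.028,-0.031,0,0,0,0,1],[0.028,-0.031,0,0,0,0,1],[0.028,-0.031,0,0,0,0,1],[0.028,-0.031,0,0,0,0,1],[0.028,-0.031,0,0,0,0,1],[0.028,-0.031,0,0,0,0,1],[0.028,-0.031,0,0,0,0,1],[0.028,-0.031,0,0,0,0,1],[0.028,-0.031,0,0,0,0,1],[0.028,-0.031,0,0,0,0,1]]
  ]
}}

```text
time: 1.7
ee_pos: [0.3586, -0.2207, 0.2228]
eef_rot: [0.99, 0.144, 0.0, 0.0]
ft_force: [0.9, -0.1, -0.2]
width: 0.0872
grip_force: 0.0
```

>>> {"op": "drive_tool", "data": {
  "moves": [
    [[0,0,0,0,0,0.125,1],[0,0,0,0,0,0.125,1],[0,0,0,0,0,0.125,1],[0,0,0,0,0,0.12,1],[0,0,0,0,0,0,1]]
  ]
}}

```text
time: 2.2
ee_pos: [0.3582, -0.2222, 0.2227]
eef_rot: [0.995, -0.104, 0.0, 0.0]
ft_force: [0.2, 0.2, 0.5]
width: 0.0869
grip_force: 0.0
```

>>> {"op": "drive_tool", "data": {
  "moves": [
    [[0.025,-0.026,0,0,0,0,1],[0.025,-0.026,0,0,0,0,1],[0.025,-0.026,0,0,0,0,1],[0.025,-0.026,0,0,0,0,1],[0.025,-0.026,0,0,0,0,1],[0,0,0,0,0,0,1],[0,0,0,0,0,0,1]]
  ]
}}

```text
time: 2.9
ee_pos: [0.5072, -0.1201, 0.2222]
eef_rot: [0.995, -0.101, -0.0, -0.0]
ft_force: [-0.2, -0.2, -0.1]
width: 0.0871
grip_force: 0.0
```

```bash
cat > w.py <<'E'
from h import *
import sys,json
n=sys.argv[1]
s=r.read_state();C=cam('wrist',s);im=r.camera('wrist');save(n,im)
print(s['time'],np.round(s['ee_pos'],4),np.round(s['eef_rot'],4),np.round(s['ft_force'],1),s['width'])
for q in sys.argv[2:]:
    print(q,[(np.round(d['at'],1).tolist(),round(d['conf'],2)) for d in r.place_of('wrist',q)[:4]])
E
python3 w.py w1 inner_grip fin_a cover_mid
```

```text
2.9 [ 0.5072 -0.1201  0.2222] [ 9.949e-01 -1.007e-01 -3.000e-04 -3.000e-04] [-0.2 -0.2 -0.1] 0.08713005127056807
inner_grip [([272.5, 162.1], 0.96), ([339.9, 289.5], 0.85), ([197.5, 326.3], 0.78)]
fin_a [([269.3, 198.2], 0.67), ([269.9, 121.9], 0.63)]
cover_mid [([268.0, 157.0], 0.74)]
```

View pics/w1.png

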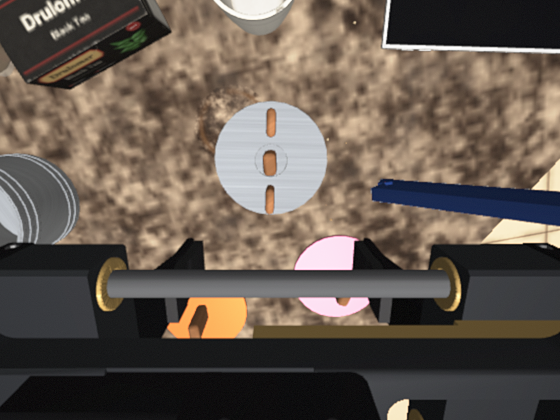

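The wrist view shows the steel cover centred at about (271,158), fins at (271,122) and (270,199), and the grip at (270,160). A blue utensil tip is at (375,190), so I'll check its position.

```bash
cat > seg.py <<'E'
from h import *
def seg(n,box,show=True):
    x0,y0,x1,y1=box
    im=cv2.imread(f'pics/{n}.png')[y0:y1,x0:x1]; hsv=cv2.cvtColor(im,cv2.COLOR_BGR2HSV)
    m=cv2.inRange(hsv,(3,70,50),(22,255,255)); out=[]
    for c in cv2.findContours(m,cv2.RETR_EXTERNAL,cv2.CHAIN_APPROX_NONE)[0]:
        if cv2.contourArea(c)>40:
            (cx,cy),(w,h),a=cv2.minAreaRect(c); out.append((cx+x0,cy+y0,w,h,a))
    m2=cv2.inRange(hsv,(90,8,100),(125,90,255))
    return sorted(out,key=lambda o:o[1])
if __name__=='__main__':
    S,T,W=cam('scene'),cam('top'),cam('wrist')
    for o in seg('w1',(215,100,328,215)): print(np.round(o,1))
    print('blue',tri([(T,(424,207)),(W,(375,190))]),tri([(S,(352,107)),(W,(375,190))]),onz(W,(375,190),0))
    for p in [(271,122),(269.5,157),(269.5,199)]:print(onz(W,p,.05))
    print('cover c',onz(W,(271,158),.025))
E
python3 seg.py
```

```text
[313.5 112.8  74.2  37.1  44.5]
[241.5 121.5  43.   53.   90. ]
[271. 122.   8.  28.   0.]
[269.  162.5  25.   12.   90. ]
[304.  189.5  49.   46.   90. ]
[238.5 193.   47.   42.   -0. ]
[269.5 199.5   7.   29.    0. ]
blue [ 0.54275691 -0.17322798  0.25812146] [ 0.53986244 -0.17545102  0.25195004] [ 0.47213567 -0.24486052  0.        ]
[ 0.58260566 -0.13097447  0.05      ]
[ 0.54672141 -0.12151004  0.05      ]
[ 0.50020973 -0.1113706   0.05      ]
cover c [ 0.54291711 -0.12183131  0.025     ]
```

>>> {"op": "drive_tool", "data": {
  "moves": [
    [[-0.03,0,0,0,0,0,1],[0,0,0.03,0,0,0,1],[0,0,0,0,0,0,1],[0,0,0,0,0,0,1]]
  ]
}}

```text
time: 3.5
ee_pos: [0.4774, -0.115, 0.193]
eef_rot: [0.995, -0.103, -0.0, 0.0]
ft_force: [-0.0, 0.2, 0.1]
width: 0.0872
grip_force: 0.0
```

```bash
python3 w.py w2 inner_grip fin_a cover_mid
python3 - <<'E'
from seg import *
import pprint
for o in seg('w2',(180,20,370,238)): print(np.round(o,1))
E
```

```text
3.5 [ 0.4774 -0.115   0.193 ] [ 9.947e-01 -1.032e-01 -2.000e-04  1.000e-04] [-0.   0.2  0.1] 0.08716148499111394
inner_grip [([343.0, 275.3], 0.87), ([268.1, 132.1], 0.75), ([189.8, 316.6], 0.67)]
fin_a [([269.9, 90.2], 0.94), ([267.8, 178.7], 0.76), ([269.4, 134.2], 0.26)]
cover_mid [([270.9, 134.0], 0.71)]
[274.5 128.5 217.  189.   90. ]
```

View pics/w2.png

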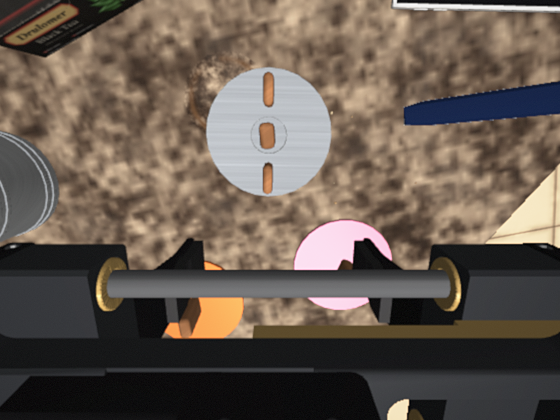

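Wrist view 2 shows the cover centred at about (269,132), with fins at (269,89) and (268,178) and the grip at (268,135). The blue handle tip at (404,115) hangs near (0.54,-0.17,0.255), close to where the hand will be. I'll refine that and look at the hand in the scene view.

Run:
```python
from h import *
S,T=cam('scene'),cam('top')
s=r.read_state()
def W(p,q): return cam('wrist',dict(ee_pos=p,eef_rot=q))
W1=W([.5072,-.1201,.2222],[.9949,-.1007,-.0003,-.0003]);W2=W([.4774,-.115,.193],[.9947,-.1032,-.0002,.0001])
p=tri([(T,(424,207)),(W1,(374,188)),(W2,(405,115))]);print('tip',p,[proj(c,p) for c in (S,T,W1,W2)])
p=tri([(S,(383,42)),(T,(515,203))]);print('top',p)
p=tri([(W1,(271,122)),(W2,(269,89))]);print('fa',p);pb=tri([(W1,(269.5,199.5)),(W2,(268,178))]);print('fb',pb, np.arctan2(*(p-pb)[1::-1]))
for a,b,n in [((269,155),(268,130),'griptop'),((269.5,160.5),(267.5,135),'gripc')]:print(n,tri([(W1,a),(W2,b)]))
print('cover c',tri([(W1,(271,158)),(W2,(268.5,131.5))]))
print(onz(W1,(271,158),.025),onz(W2,(268.5,131.5),.025))
im=r.camera('scene');save('s1',cv2.resize(im[0:300,160:560],(800,600)))
w=cv2.imread('pics/w2.png');cv2.imwrite('pics/w2c.png',cv2.resize(w[60:205,200:340],(580,600),interpolation=cv2.INTER_CUBIC))
```

```text
tip [ 0.54316056 -0.17368001  0.25044618] [array([349.76182406, 107.68015881]), array([422.81453781, 207.3207333 ]), array([376.2567462 , 186.83388153]), array([407.89750348, 113.94946221])]
top [ 0.53520937 -0.27217841  0.38383825]
fa [ 0.58329158 -0.12898354  0.04568601]
fb [ 0.49899644 -0.10942859  0.0445172 ] -0.22794983014490883
griptop [ 0.54608614 -0.11823951  0.01010844]
gripc [ 0.54119248 -0.11772155  0.02649087]
cover c [ 0.54454886 -0.12011737  0.03484173]
[ 0.54358056 -0.11983222  0.025     ] [ 0.54444835 -0.11964514  0.025     ]
```

View pics/s1.png

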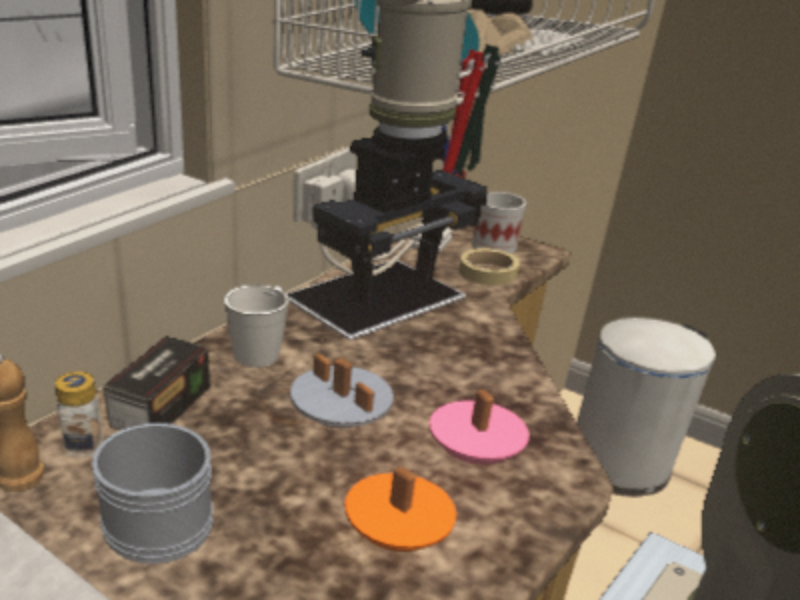

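View pics/w2c.png

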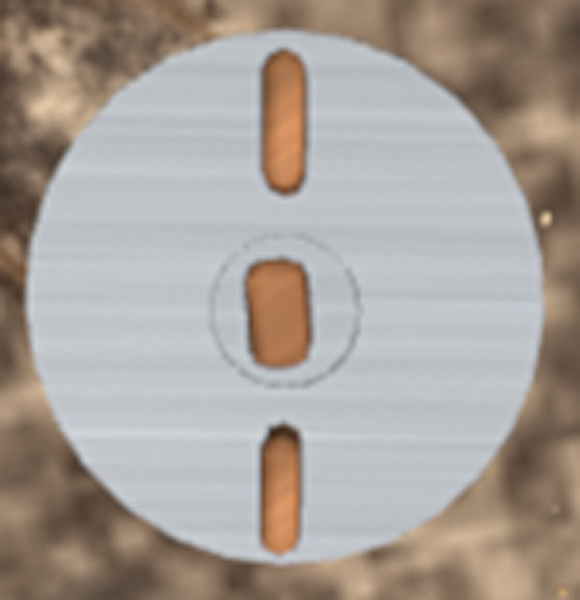

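The scene view shows the hand: a wide crossbar at crop (400,205), a narrow block, and the wrist cylinder at (420,60). The crop shows the grip at (278,313), turned about 0.05 rad relative to the fins. The blue handle tip is only 53 mm sideways of the grip at z 0.25, so I'll lean the tool back about its y axis. That leaves the pinch unaffected.

Run:
```python
from h import *
W2=cam('wrist',dict(ee_pos=[.4774,-.115,.193],eef_rot=[.9947,-.1032,-.0002,.0001]))
print(onz(W2,(267.1,135.6),.072))
W1=cam('wrist',dict(ee_pos=[.5072,-.1201,.2222],eef_rot=[.9949,-.1007,-.0003,-.0003]))
print(onz(W1,(269,161.5),.072), onz(W1,(269.5,157),.072),onz(cam('top'),(374,217.7),.068))
```

```text
[ 0.54172631 -0.11918082  0.072     ]
[ 0.54503252 -0.1191212   0.072     ] [ 0.5494289  -0.12058342  0.072     ] [ 0.5411874  -0.11832487  0.068     ]
```

>>> {"op": "drive_tool", "data": {
  "moves": [
    [[0,0,0.035,0,0.05,-0.05,1],[0,0,0.035,0,0.05,0,1],[0,0,0.035,0,0.05,0,1],[0,0,0,0,0.05,0,1],[0,0,0,0,0,0,1]]
  ]
}}

```text
time: 4.25
ee_pos: [0.4817, -0.1152, 0.087]
eef_rot: [0.992, -0.078, 0.099, 0.008]
ft_force: [0.1, 0.1, -0.1]
width: 0.0872
grip_force: 0.0
```

>>> {"op": "drive_tool", "data": {
  "moves": [
    [[0.026,-0.003,0,0,0,0,1],[0.026,-0.003,0,0,0,0,1],[0,0,0.015,0,0,0,1],[0,0,0.01,0,0,0,1],[0,0,0,0,0,0,1],[0,0,0,0,0,0,1]]
  ]
}}

```text
time: 4.85
ee_pos: [0.5383, -0.1181, 0.0732]
eef_rot: [0.992, -0.078, 0.099, 0.008]
ft_force: [0.3, 0.7, -0.7]
width: 0.0875
grip_force: 0.0
```

```bash
python3 w.py w3 inner_grip
python3 - <<'E'
from h import *
s=r.read_state();W=cam('wrist',s)
# predicted grip top corners and TCP axis
z=R.from_quat(s['eef_rot']).as_matrix()
p=np.array(s['ee_pos']);print('TCP px',proj(W,p),proj(W,p-.0187*z[:,2]))
for x in (.541,.5425,.544): print(x,proj(W,[x,-.119,.072]),proj(W,[x,-.119,.025]))
w=cv2.imread('pics/w3.png')
u,v=map(int,proj(W,[.5425,-.119,.06]));print(u,v)
cv2.imwrite('pics/w3c.png',w[max(0,v-210):v+210])
E
```

```text
4.85 [ 0.5383 -0.1181  0.0732] [ 0.9921 -0.0776  0.0987  0.0084] [ 0.3  0.7 -0.7] 0.08745010279579289
inner_grip [([279.9, 238.9], 0.75)]
TCP px [276.66649842 254.59187277] [276.52179611 269.32278128]
0.541 [277.29926852 250.13182822] [277.32506645 237.12058666]
0.5425 [276.90263633 247.65088757] [277.01133349 235.15202632]
0.544 [276.50553521 245.16701386] [276.69730717 233.18162526]
276 243
```

View pics/w3.png

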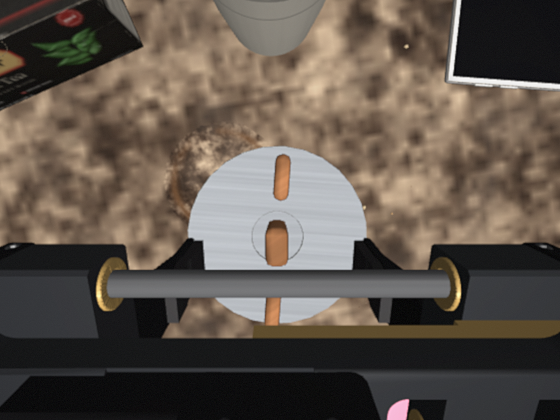

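The grip is upright at (277,251), in line with the jaws. The TCP projects to column 276.7. Going down and closing.

>>> {"op": "drive_tool", "data": {
  "moves": [
    [[-0.002,0,0.015,0,0,0,1],[0,0,0.015,0,0,0,1],[0,0,0.008,0,0,0,1],[0,0,0.005,0,0,0,1],[0,0,0,0,0,0,0.5],[0,0,0,0,0,0,0.25],[0,0,0,0,0,0,0.1],[0,0,0,0,0,0,0],[0,0,0,0,0,0,0],[0,0,0,0,0,0,0]]
  ],
  "squeeze": 25
}}

```text
time: 5.95
ee_pos: [0.5457, -0.1193, 0.0313]
eef_rot: [0.992, -0.078, 0.1, 0.009]
ft_force: [-0.7, -0.4, -0.5]
width: 0.0468
grip_force: 0.0
```

>>> {"op": "drive_tool", "data": {
  "moves": [
    [[0,0,0,0,0,0,0],[0,0,0,0,0,0,0],[0,0,0,0,0,0,0],[0,0,0,0,0,0,0]]
  ],
  "squeeze": 35
}}

```text
time: 6.35
ee_pos: [0.5456, -0.1191, 0.031]
eef_rot: [0.992, -0.078, 0.1, 0.008]
ft_force: [0.4, 2.5, -0.6]
width: 0.0148
grip_force: 0.8
```

>>> {"op": "drive_tool", "data": {
  "moves": [
    [[0,0,0,0,0,0,0],[0,0,0,0,0,0,0],[0.001,0,-0.005,0,0,0,0],[0.002,0,-0.01,0,0,0,0],[0.001,0,-0.005,0,0,0,0],[0,0,0,0,0,0,0]]
  ],
  "squeeze": 40
}}

```text
time: 6.95
ee_pos: [0.5462, -0.1194, 0.0527]
eef_rot: [0.992, -0.078, 0.1, 0.009]
ft_force: [0.0, 0.6, -3.4]
width: 0.0135
grip_force: 40.0
```

Run:
```python
from h import *
from scipy.ndimage import map_coordinates as mc
th=np.linspace(0,2*np.pi,120,endpoint=False)
def score(c,n,x,y,rad,z):
    C=cam(c); g=G[n]
    P=np.stack([x+rad*np.cos(th),y+rad*np.sin(th),0*th+z],1)
    q=(C[0]@(C[1]@P.T+C[2][:,None]));q=q[:2]/q[2]
    return mc(g,[q[1],q[0]],order=1).mean()
G={}
for n in ('top0','scene0'):
    im=cv2.GaussianBlur(cv2.imread(f'pics/{n}.png',0).astype(np.float32),(0,0),.8)
    G[n]=np.minimum(np.hypot(cv2.Sobel(im,5,1,0),cv2.Sobel(im,5,0,1)),150)
xs=np.arange(.535,.566,.001);ys=np.arange(.178,.212,.001)
for lab,S in {'top':[('top','top0')],'scene':[('scene','scene0')],'both':[('top','top0'),('scene','scene0')]}.items():
    b=sorted(((sum(score(c,n,x,y,.06,.095)+score(c,n,x,y,.056,.095) for c,n in S),x,y) for x in xs for y in ys),reverse=True)[:4]
    print(lab,np.round(b,3).tolist())
```

```text
top [[167.29, 0.55, 0.194], [167.06, 0.551, 0.194], [165.323, 0.552, 0.194], [165.275, 0.55, 0.193]]Traceback (most recent call last):
  File "<stdin>", line 15, in <module>
  File "<stdin>", line 15, in <genexpr>
  File "<stdin>", line 15, in <genexpr>
  File "<stdin>", line 5, in score
  File "h.py", line 6, in cam
    i=r.camera_info(c); K=np.array(i['mtx'])
ValueError: time passes only in moves, steps and waits
```

>>> {"op": "drive_tool", "data": {
  "moves": [
    [[-0.005,-0.03,-0.001,0,0,0,0],[-0.005,-0.03,-0.001,0,0,0,0],[-0.005,-0.03,-0.001,0,0,0,0],[0.006,-0.01,-0.03,0,0,0,0],[0.006,0,-0.03,0,0,0,0],[0.006,0,-0.03,0,0,0,0],[0,0,0,0,0,0,0],[0,0,0,0,0,0,0]]
  ]
}}

```text
time: 7.75
ee_pos: [0.5457, -0.0181, 0.143]
eef_rot: [0.992, -0.078, 0.1, 0.009]
ft_force: [0.1, 0.1, -4.8]
width: 0.0139
grip_force: 40.0
```

```bash
cat > rim.py <<'E'
from h import *
from scipy.ndimage import map_coordinates as mc
th=np.linspace(0,2*np.pi,120,endpoint=False)
CAM={c:cam(c) for c in('top','scene')}
def grad(n):
    im=cv2.GaussianBlur(cv2.imread(f'pics/{n}.png',0).astype(np.float32),(0,0),.8)
    return np.minimum(np.hypot(cv2.Sobel(im,5,1,0),cv2.Sobel(im,5,0,1)),150)
def score(c,g,x,y,rad,z):
    C=CAM[c];P=np.stack([x+rad*np.cos(th),y+rad*np.sin(th),0*th+z],1)
    q=(C[0]@(C[1]@P.T+C[2][:,None]));q=q[:2]/q[2]
    return mc(g,[q[1],q[0]],order=1).mean()
def fit(S,x0,y0,rz,d=.015):
    xs=np.arange(x0-d,x0+d,.001);ys=np.arange(y0-d,y0+d,.001)
    return max((sum(score(c,g,x,y,a,z) for c,g in S for a,z in rz),x,y) for x in xs for y in ys)
E
python3 - <<'E'
from rim import *
t,s=('top',grad('top0')),('scene',grad('scene0'))
for z in (.085,.09,.095,.1): print(z,np.round(fit([s],.55,.194,[(.06,z),(.056,z)]),4),np.round(fit([t,s],.55,.194,[(.06,z),(.056,z)]),4))
for c in('scene','top'):
    save(c+'1',r.camera(c))
    for q in ('cover_mid','inner_grip','canister_rim'): print(c,q,[(np.round(d['at']).tolist(),round(d['conf'],2)) for d in r.place_of(c,q)[:3]])
    print('pred cover',proj(CAM[c],(.542,-.018,.129)),'grip',proj(CAM[c],(.542,-.018,.161)))
    print('cover fit',np.round(fit([(c,grad(c+'1'))],.542,-.018,[(.067,.137)],.012),4))
E
```

```text
0.085 [2.189399e+02 5.630000e-01 1.910000e-01] [3.466873e+02 5.590000e-01 1.940000e-01]
0.09 [2.14899e+02 5.59000e-01 1.95000e-01] [3.644451e+02 5.530000e-01 1.950000e-01]
0.095 [2.146808e+02 5.560000e-01 1.960000e-01] [3.645434e+02 5.560000e-01 1.950000e-01]
0.1 [2.137584e+02 5.510000e-01 2.000000e-01] [3.492388e+02 5.500000e-01 1.950000e-01]
scene cover_mid [([308.0, 176.0], 0.65)]
scene inner_grip [([399.0, 204.0], 0.96), ([308.0, 166.0], 0.67), ([169.0, 236.0], 0.28)]
scene canister_rim [([233.0, 229.0], 0.83)]
pred cover [306.55162306 176.3903569 ] grip [306.94128999 164.33637679]
cover fit [ 1.269001e+02  5.410000e-01 -2.300000e-02]
top cover_mid []
top inner_grip [([306.0, 305.0], 0.94), ([401.0, 300.0], 0.86)]
top canister_rim [([220.0, 212.0], 0.87), ([299.0, 137.0], 0.32)]
pred cover [326.28876573 212.97940994] grip [327.17529404 211.22833582]
cover fit [ 8.28228e+01  5.39000e-01 -2.50000e-02]
```

>>> {"op": "drive_tool", "data": {
  "moves": [
    [[-0.008,-0.0235,-0.017,0,0,0,0],[-0.008,-0.0235,-0.017,0,0,0,0],[-0.008,-0.0235,-0.017,0,0,0,0],[-0.008,-0.0235,-0.017,0,0,0,0],[0,0,0,0,0,0,0],[0,0,0,0,0,0,0],[0,0,0,0,0,0,0]]
  ]
}}

```text
time: 8.85
ee_pos: [0.5159, 0.0811, 0.2025]
eef_rot: [0.992, -0.078, 0.099, 0.009]
ft_force: [0.1, 0.1, -4.0]
width: 0.0137
grip_force: 40.0
```

```bash
python3 w.py w4 canister_rim cover_mid inner_grip
python3 - <<'E'
from rim import *
s=r.read_state();W=cam('wrist',s);CAM['w']=W
print('pred rim',proj(W,(.553,.195,.095)))
g=grad('w4')
for z in (.09,.095,.1): print(z,np.round(fit([('w',g)],.553,.195,[(.06,z),(.056,z)]),4),np.round(fit([('w',g),('top',grad('top0')),('scene',grad('scene0'))],.553,.195,[(.06,z),(.056,z)]),4))
E
```

```text
8.85 [0.5159 0.0811 0.2025] [ 0.992  -0.0781  0.099   0.0087] [ 0.1  0.1 -4. ] 0.013732222098492942
canister_rim [([146.7, 211.1], 0.65)]
cover_mid []
inner_grip [([278.2, 268.5], 0.59)]
pred rim [150.87305162 209.35310654]
0.09 [144.4614   0.552    0.202 ] [4.604063e+02 5.530000e-01 1.960000e-01]
0.095 [157.6185   0.551    0.199 ] [4.817423e+02 5.510000e-01 1.980000e-01]
0.1 [158.4647   0.55     0.196 ] [5.041056e+02 5.500000e-01 1.960000e-01]
```

View pics/w4.png

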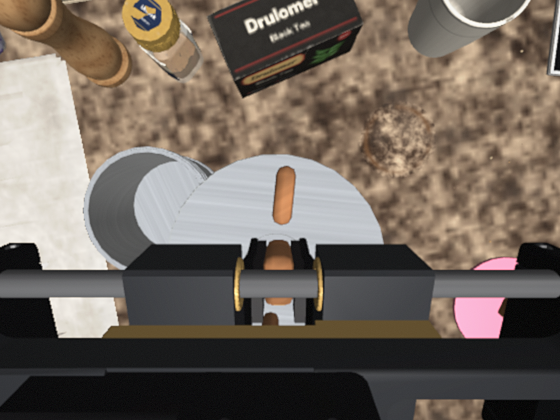

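The wrist view shows the cover riding on the inner lid with its fin at (284,195), and the canister rim at about (147,209). That is open and consistent with (0.551,0.197).

>>> {"op": "drive_tool", "data": {
  "moves": [
    [[0.005,-0.03,0.001,0,0,0,0],[0.005,-0.03,0.001,0,0,0,0],[0.005,-0.03,0.001,0,0,0,0],[0.005,-0.0305,0.001,0,0,0,0],[-0.003,0,0.016,0,0,0,0],[-0.003,0,0.016,0,0,0,0],[-0.003,0,0.016,0,0,0,0],[-0.002,0,0.01,0,0,0,0],[0,0,0,0,0,0,0],[0,0,0,0,0,0,0]]
  ]
}}

```text
time: 10.05
ee_pos: [0.5559, 0.1973, 0.1443]
eef_rot: [0.992, -0.078, 0.1, 0.009]
ft_force: [-0.5, 0.0, -3.6]
width: 0.014
grip_force: 40.0
```

Run:
```python
from rim import *
s=r.read_state();W=cam('wrist',s);CAM['w']=W;print(s['ee_pos'],s['ft_force'])
save('w5',r.camera('wrist'))
for c in('scene','top'): save(c+'2',r.camera(c))
p=np.array(s['ee_pos'])
h=p[2]-.031+.025
for c,n in(('w','w5'),('scene','scene2'),('top','top2')): print(c,np.round(fit([(c,grad(n))],p[0]-.0036,p[1],[(.067,h)],.012),4))
S=('scene',grad('scene2'))
im=cv2.imread('pics/scene2.png');w=cv2.imread('pics/w5.png')
cv2.imwrite('pics/v5.png',np.hstack([cv2.resize(im[140:290,150:300],(400,400)),cv2.resize(w[100:380,140:420],(400,400))]))
```

```text
[0.55588747 0.19728087 0.14430836] [-0.54206349  0.04980136 -3.55339   ]
w [63.6828  0.5503  0.2013]
scene [131.384    0.5523   0.2003]
top [72.5921  0.5523  0.1993]
```

View pics/v5.png

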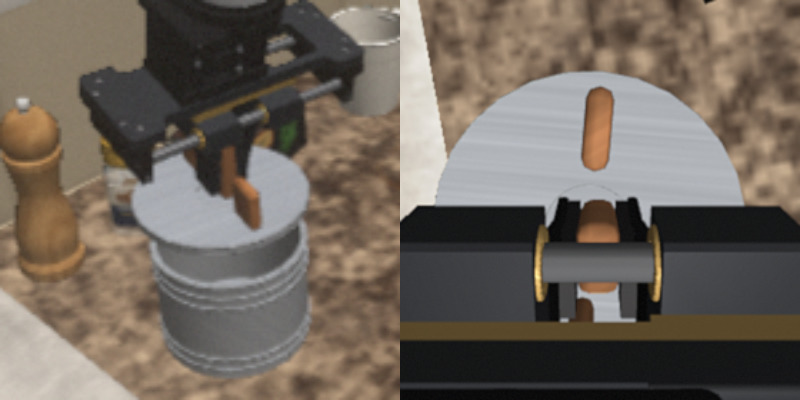

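The view shows the lid level and centred over the canister mouth, with the cover riding on it. Lowering in stages and watching the force.

>>> {"op": "drive_tool", "data": {
  "moves": [
    [[-0.001,0,0.005,0,0,0,0],[-0.001,0,0.005,0,0,0,0],[-0.001,0,0.005,0,0,0,0],[-0.001,0,0.005,0,0,0,0],[0,0,0,0,0,0,0],[0,0,0,0,0,0,0]]
  ]
}}

```text
time: 10.8
ee_pos: [0.5557, 0.1977, 0.1236]
eef_rot: [0.992, -0.078, 0.099, 0.008]
ft_force: [-0.5, 0.1, -4.0]
width: 0.0137
grip_force: 40.0
```

>>> {"op": "drive_tool", "data": {
  "moves": [
    [[-0.001,0,0.004,0,0,0,0],[0,0,0.003,0,0,0,0],[-0.001,0,0.002,0,0,0,0],[0,0,0,0,0,0,0],[0,0,0,0,0,0,0]]
  ]
}}

```text
time: 11.3
ee_pos: [0.5555, 0.1977, 0.1145]
eef_rot: [0.992, -0.078, 0.099, 0.008]
ft_force: [-0.1, 0.9, -4.5]
width: 0.014
grip_force: 40.0
```

>>> {"op": "drive_tool", "data": {
  "moves": [
    [[0,0,0.002,0,0,0,0],[0,0,0.002,0,0,0,0],[0,0,0,0,0,0,0],[0,0,0,0,0,0,0]]
  ]
}}

```text
time: 11.7
ee_pos: [0.5563, 0.1975, 0.1105]
eef_rot: [0.992, -0.078, 0.099, 0.008]
ft_force: [0.3, -0.4, -4.3]
width: 0.0136
grip_force: 40.0
```

>>> {"op": "drive_tool", "data": {
  "moves": [
    [[0,0,0.001,0,0,0,0],[0,0,0,0,0,0,0],[0,0,0,0,0,0,0]]
  ]
}}

```text
time: 12.0
ee_pos: [0.5567, 0.1977, 0.1101]
eef_rot: [0.992, -0.078, 0.1, 0.008]
ft_force: [-3.4, -1.9, 3.1]
width: 0.0136
grip_force: 40.0
```

>>> {"op": "drive_tool", "data": {
  "moves": [
    [[0,0,0.001,0,0,0,0],[0,0,0,0,0,0,0],[0,0,0,0,0,0,0]]
  ]
}}

```text
time: 12.3
ee_pos: [0.5569, 0.1977, 0.11]
eef_rot: [0.992, -0.078, 0.1, 0.009]
ft_force: [-10.5, -3.8, 14.9]
width: 0.0135
grip_force: 40.0
```

>>> {"op": "drive_tool", "data": {
  "moves": [
    [[-0.001,0,-0.001,0,0,0,0],[0,0,0,0,0,0,0],[0,0,0,0,0,0,0.15],[0,0,0,0,0,0,0.25],[0,0,0,0,0,0,0.4],[0,0,0,0,0,0,0.5],[0,0,0,0,0,0,0.5],[0,0,0,0,0,0,0.5]]
  ]
}}

```text
time: 13.1
ee_pos: [0.5556, 0.1977, 0.1093]
eef_rot: [0.992, -0.078, 0.099, 0.008]
ft_force: [-0.4, -0.5, 0.4]
width: 0.0412
grip_force: 0.0
```

>>> {"op": "drive_tool", "data": {
  "moves": [
    [[0,0,-0.02,0,0,0,0.5],[0,0,-0.03,0,0,0,0.5],[0,0,-0.03,0,0,0,0.5],[0,0,-0.02,0,0,0,0.5],[0,0,0,0,-0.1,0,0.5],[0,0,0,0,-0.1,0,0.5],[0,0,0,0,0,0,0.5],[0,0,0,0,0,0,0.5]]
  ]
}}

```text
time: 13.9
ee_pos: [0.536, 0.2012, 0.2067]
eef_rot: [0.997, -0.078, 0.0, 0.0]
ft_force: [-1.1, -0.3, 1.2]
width: 0.0434
grip_force: 0.0
```

>>> {"op": "drive_tool", "data": {
  "moves": [
    [[-0.02,0.003,0,0,0,0,0.7],[-0.02,0.003,-0.01,0,0,0,0.7],[-0.02,0.003,-0.01,0,0,0,0.7],[0,0,0,0,0,0,0.7],[0,0,0,0,0,0,0.7]]
  ]
}}

```text
time: 14.4
ee_pos: [0.4751, 0.2014, 0.2276]
eef_rot: [0.997, -0.078, 0.001, 0.001]
ft_force: [-0.1, -0.5, -0.0]
width: 0.0608
grip_force: 0.0
```

```bash
python3 w.py w6 fin_a inner_grip cover_mid canister_rim
cat > m.py <<'E'
from rim import *
import sys
n=sys.argv[1];s=r.read_state();W=cam('wrist',s);CAM['w']=W
im=cv2.imread(f'pics/{n}.png');hsv=cv2.cvtColor(im,cv2.COLOR_BGR2HSV)
m=cv2.inRange(hsv,(3,70,50),(22,255,255))
c=proj(W,(.552,.1985,.104)); R0=abs(proj(W,(.552+.056,.1985,.104))[1]-c[1])
M=np.zeros_like(m);cv2.circle(M,(int(c[0]),int(c[1])),int(R0),255,-1);m&=M;m[242:]=0
for k in cv2.findContours(m,cv2.RETR_EXTERNAL,cv2.CHAIN_APPROX_NONE)[0]:
    if cv2.contourArea(k)>60:
        b=cv2.minAreaRect(k);e=cv2.fitLine(k,2,0,.01,.01).ravel()
        print(np.round(b[0],1),np.round(b[1],1),'dir',round(float(np.arctan2(e[0],-e[1])),3),'@.136',onz(W,b[0],.136).round(4),'@.151',onz(W,b[0],.151).round(4))
g=grad(n)
print('cover',[(z,np.round(fit([('w',g)],.552,.1985,[(.067,z)],.01),4)) for z in(.1,.104,.108)])
E
python3 m.py w6
```

```text
14.4 [0.4751 0.2014 0.2276] [ 0.997  -0.0776  0.0015  0.0013] [-0.1 -0.5 -0. ] 0.06080150656195755
fin_a [([258.9, 171.4], 0.89), ([268.9, 70.0], 0.61)]
inner_grip [([269.7, 123.8], 0.68), ([267.8, 120.5], 0.62)]
cover_mid []
canister_rim []
[259.3 170.6] [11.3 31.4] dir 0.102 @.136 [0.5134 0.2103 0.136 ] @.151 [0.5154 0.2091 0.151 ]
[266.5 120. ] [30. 17.] dir 3.115 @.136 [0.5528 0.1976 0.136 ] @.151 [0.5525 0.1971 0.151 ]
[266.2  71.6] [12.4 33.1] dir 0.052 @.136 [0.5883 0.1918 0.136 ] @.151 [0.5858 0.1916 0.151 ]
cover [(0.1, array([126.8911,   0.552 ,   0.2015])), (0.104, array([105.2924,   0.551 ,   0.2015])), (0.108, array([78.202 ,  0.552 ,  0.2035]))]
```

>>> {"op": "drive_tool", "data": {
  "moves": [
    [[0,0,0,0,0,0.075,0.7],[-0.012,-0.006,0.01,0,0,0,0.7],[-0.012,-0.006,0.01,0,0,0,0.7],[0,0,0,0,0,0,0.7],[0,0,0,0,0,0,0.7]]
  ]
}}

```text
time: 15.15
ee_pos: [0.4541, 0.2188, 0.207]
eef_rot: [0.993, -0.114, -0.0, 0.001]
ft_force: [0.9, -0.5, 0.6]
width: 0.0612
grip_force: 0.0
```

```bash
python3 w.py w7 fin_a inner_grip; python3 m.py w7
```

```text
15.15 [0.4541 0.2188 0.207 ] [ 9.935e-01 -1.142e-01 -2.000e-04  9.000e-04] [ 0.9 -0.5  0.6] 0.061191800091773954
fin_a [([269.9, 147.2], 0.71), ([271.6, 30.8], 0.57)]
inner_grip [([275.5, 88.5], 0.9), ([469.7, 234.3], 0.68)]
[269.5 147. ] [36. 11.] dir 0.011 @.136 [0.5119 0.2107 0.136 ] @.151 [0.5128 0.2101 0.151 ]
[274.7  85.2] [40.  19.2] dir 3.069 @.136 [0.5537 0.1966 0.136 ] @.151 [0.5519 0.1969 0.151 ]
[270.   35.5] [12. 35.] dir 3.12 @.136 [0.5857 0.1923 0.136 ] @.151 [0.5819 0.1929 0.151 ]
cover [(0.1, array([113.9499,   0.553 ,   0.2005])), (0.104, array([114.5826,   0.553 ,   0.2005])), (0.108, array([76.8572,  0.553 ,  0.2025]))]
```

>>> {"op": "drive_tool", "data": {
  "moves": [
    [[0.028,-0.0025,0,0,0,0,0.6],[0.0285,-0.0025,0,0,0,0,0.6],[0,0,0.025,0,0,0,0.6],[0,0,0.025,0,0,0,0.6],[0,0,0.025,0,0,0,0.6],[0,0,0.013,0,0,0,0.6],[0,0,0,0,0,0,0.6],[0,0,0,0,0,0,0.6],[0,0,0,0,0,0,0.6]]
  ]
}}

```text
time: 16.2
ee_pos: [0.5116, 0.2107, 0.1208]
eef_rot: [0.993, -0.115, 0.001, 0.0]
ft_force: [-1.2, 0.0, 0.2]
width: 0.0521
grip_force: 0.0
```

>>> {"op": "drive_tool", "data": {
  "moves": [
    [[0,0,0.006,0,0,0,0.4],[0,0,0.006,0,0,0,0.25],[0,0,0,0,0,0,0.2],[0,0,0,0,0,0,0.15],[0,0,0,0,0,0,0.1],[0,0,0,0,0,0,0.05],[0,0,0,0,0,0,0],[0,0,0,0,0,0,0]]
  ],
  "squeeze": 8
}}

```text
time: 17.0
ee_pos: [0.5109, 0.2105, 0.1076]
eef_rot: [0.993, -0.115, 0.0, 0.001]
ft_force: [-0.1, 0.5, 0.9]
width: 0.0095
grip_force: 8.0
```

>>> {"op": "drive_tool", "data": {
  "moves": [
    [[0,0,0,0,0,0,0],[0,0,0,0,0,0,0],[0,0,0,0,0,0,0]]
  ]
}}

```text
time: 17.3
ee_pos: [0.5109, 0.2105, 0.1075]
eef_rot: [0.993, -0.115, 0.0, 0.001]
ft_force: [-0.2, 0.8, 2.2]
width: 0.0103
grip_force: 8.0
```

>>> {"op": "drive_tool", "data": {
  "moves": [
    [[0,0,0,0,0,0,0],[0,0,0,0,0,0,0],[0,0.001,0,0,0,0,0],[0,0.001,0,0,0,0,0],[0,0,0,0,0,0,0],[0,0,0,0,0,0,0]]
  ],
  "squeeze": 55
}}

```text
time: 17.9
ee_pos: [0.5105, 0.2085, 0.1075]
eef_rot: [0.993, -0.115, 0.0, 0.001]
ft_force: [0.7, 2.3, 3.8]
width: 0.0097
grip_force: 55.0
```

>>> {"op": "drive_tool", "data": {
  "moves": [
    [[0,0,-0.001,0,0,0,0],[0,0,-0.002,0,0,0,0],[0,0,-0.002,0,0,0,0],[0,0,-0.002,0,0,0,0],[0,0,0,0,0,0,0],[0,0,0,0,0,0,0]]
  ]
}}

```text
time: 18.5
ee_pos: [0.5104, 0.2083, 0.1144]
eef_rot: [0.993, -0.115, 0.0, 0.001]
ft_force: [-0.1, 0.1, -2.9]
width: 0.0092
grip_force: 55.0
```

>>> {"op": "drive_tool", "data": {
  "moves": [
    [[0,0,-0.003,0,0,0,0],[0,0,-0.003,0,0,0,0],[0,0,-0.004,0,0,0,0],[0,0,0,0,0,0,0],[0,0,0,0,0,0,0]]
  ]
}}

```text
time: 19.0
ee_pos: [0.5105, 0.2084, 0.1245]
eef_rot: [0.993, -0.115, 0.0, 0.001]
ft_force: [-1.0, -0.1, -1.8]
width: 0.0097
grip_force: 55.0
```

Run:
```python
from rim import *
f=[];
for i in range(4):
    s=r.read_state();f.append(s['ft_force']+0);save('s%d'%(10+i),r.camera('scene'))
print(np.mean(f,0),s['ee_pos'],s['torque'])
print('inner_grip',r.place_of('scene','inner_grip')[:3],proj(CAM['scene'],(.552,.1975,.128)))
```

```text
[-0.55252946  0.19453711 -2.04874813] [0.51026105 0.20836187 0.12422918] [0.08177824 0.10298483 0.02120963]
inner_grip [{'at': [399.5, 206.1], 'conf': 0.85}, {'at': [232.8, 216.7], 'conf': 0.82}, {'at': [361.9, 246.1], 'conf': 0.82}] [234.29998297 215.29717462]
```

>>> {"op": "drive_tool", "data": {
  "moves": [
    [[0,0,-0.01,0,0,0,0],[0,0,-0.015,0,0,0,0],[0,0,-0.015,0,0,0,0],[0,0,-0.015,0,0,0,0],[0,0,-0.015,0,0,0,0],[0,0,-0.01,0,0,0,0],[0,0,-0.003,0,0,0,0],[0,0,0,0,0,0,0],[0,0,0,0,0,0,0],[0,0,0,0,0,0,0]]
  ]
}}

```text
time: 20.25
ee_pos: [0.5101, 0.2083, 0.2067]
eef_rot: [0.993, -0.115, -0.001, 0.001]
ft_force: [-1.3, 0.2, -1.4]
width: 0.0096
grip_force: 55.0
```

Run:
```python
from rim import *
f=[]
for i in range(3):
    s=r.read_state();f.append(s['ft_force']+0);save('w%d'%(20+i),r.camera('wrist'))
W=cam('wrist',s);CAM['w']=W
save('s20',r.camera('scene'));save('t20',r.camera('top'))
print(np.mean(f,0),s['ee_pos'],s['eef_rot'],s['grip_force'])
S=CAM['scene'];o=np.array(s['ee_pos'])+[.0419,-.0098,0]; h=s['ee_pos'][2]-.1075
for q,p in (('inner_grip',(.552,.1975,.128)),('canister_rim',(.552,.197,.095)),('cover_mid',(o[0],o[1],.096+h)),('fin_a',(o[0]+.0419,o[1]-.0098,.12+h))):
    print(q,[(np.round(d['at'],1).tolist(),round(d['conf'],2)) for d in r.place_of('scene',q)[:4]],'pred',proj(S,p).round(1))
for z in (-.006,0,.006): 
  print('z',z,[np.round(fit([(c,grad(n))],o[0],o[1],[(.067,.104+h+z)],.01),4) for c,n in (('scene','s20'),('w','w22'))])
```

```text
[-0.38218445  0.25963962 -2.05355793] [0.51013636 0.20840305 0.20683712] [ 9.93327821e-01 -1.15321275e-01 -4.54398527e-04  7.98678904e-04] 54.98670632019639
inner_grip [([402.4, 204.8], 0.81), ([362.8, 244.2], 0.69), ([234.6, 216.0], 0.63)] pred [234.3 215.3]
canister_rim [] pred [235.6 228. ]
cover_mid [([230.2, 187.2], 0.62)] pred [231.4 187.5]
fin_a [([221.9, 166.2], 0.84), ([243.2, 184.8], 0.63)] pred [220.1 167.6]
z -0.006 [array([125.5477,   0.557 ,   0.1926]), array([56.5387,  0.551 ,  0.1966])]
z 0 [array([122.9154,   0.551 ,   0.1976]), array([70.891 ,  0.55  ,  0.1976])]
z 0.006 [array([116.4462,   0.544 ,   0.2036]), array([56.3563,  0.548 ,  0.1986])]
```

The inner grip is still at its seated spot on the canister. The cover and fins sit where a level cover 10 cm up should be. Handing in.

```bash
python3 -c "
from bench import r
print(r.close_job())"
```

```text
the job is handed in; nothing more can be done
None
```

The job is handed in: the inner lid is home in the canister, and the arm is holding the cover alone by one fin, level and about 10 cm above where it sat.

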